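# Empty the tray of cork rubbing blocks into the bowl

## Robot

A 7-joint arm with a two-finger parallel gripper is mounted at the origin on the work surface. World frame = base frame: x ahead of the robot, y to its left, z up, the work surface at z = 0. Lengths are in m, angles in rad, forces in N, time in s.
With the tool pointing down it reaches from about 0.425 to 0.8 m from the base axis. Payload 8.3 kg.
Tool frame: the origin (TCP) lies at the very end of the fingers, on their centre line; the grasp point (between the pads) lies grip_point_offset behind it (grip_point_offset is the distance from the TCP to the grasp point, in m); z points along the fingers, y is the line along which they close (so a half turn about z gives the same grasp; the last joint's range is limited). The gripper opens to 85 mm and grips with 20 to 120 N. Pads are 22 mm wide; open, the fingers measure 114 mm over their backs; the gripper's body (76 mm by 85 mm) begins 54 mm behind the grasp point. The pads swing forward as they close: fully open they stand 13 mm farther back than shut.
Start: joints at [1.138, 0.383, 0.016, 1.37, -0.006, 1.388, -0.046], TCP at [0.226, -0.583, 0.231] pointing down, gripper open.
Joint ranges: [-2.95, 2.95], [-0.25, 2.06], [-1.52, 1.56], [0.18, 2.33], [-1.44, 4.58], [0.02, 2.06], [-3.01, 3.01]. Speed limits (rad/s): [2.39, 2.39, 3.01, 3.01, 3.14, 3.14, 3.14].

## Interface

Orientations are given as a unit quaternion [w, x, y, z].
In Python, from bench import reach, move_l, move_j, set_gripper, hold, ik, capture, MotionError, sign_off, outline_of, landmark_of, current_time, current_joint_positions, current_joint_vel, current_effort, current_eef_pos, current_ee_rot, current_wrist_force, current_ft_torque, current_opening, current_grasp_force, grip_point_offset gives the robot as it stands. Calls block until the motion is done:
- reach(position, orientation): joint-space move of the TCP to a pose.
- move_l(position, feed=0.15, rotation=None, f_stop=None): straight line of the TCP; rotation=None keeps the orientation; feed is the mean speed in m/s. With f_stop (N) it stops when the force on the tool has changed by that much, and returns True; else False.
- move_j(angles): joint-space move.
- set_gripper(opening, force=None): finger opening in m; force is the grip in N (None keeps the last); returns when the fingers have stopped.
- hold(seconds).
- ik(position, orientation): joint angles nearest the present ones, or None.
- capture(name): name is "scene" or "top" or "wrist"; returns a dict with "image" (384x512x3 uint8, blue, green, red), "fx", "fy", "cx", "cy" (pixels), "cam_to_world" (4x4, takes a point from camera to world coordinates). Camera axes: x right, y up, looking along -z (the intrinsics and any distortion apply to the point x, -y, -z); pixel columns grow to the right and rows downward; lengths in m; the calibration is good to about 2 mm. A picture is of the moment at which its call begins. There is no depth.
A pose or a line that the arm cannot do raises MotionError and nothing moves.
- sign_off(): hands the job in; it is judged then, once.
Trained networks look in the newest picture that a camera, given by its name, has taken for a name from the list of things; names that differ only in an ending like _2 or _b are one class to them, and where a whole thing is asked for, a point or a joint stands for the part that bears it (a point fixed in the world has none). Each returns a list of dicts, best first, with "confidence" (0 to 1); they miss things now and then, are a little off and sometimes report something else, mostly with a low value. They report only what shows in the picture. A call takes as long as a camera call. They do not tell look-alikes from the thing itself.
- outline_of(camera, thing): "mask" (384x512 bool, what is visible of it).
- landmark_of(camera, thing): "centre" ([x, y, z] in m, in world coordinates, good to about 4 mm: a listed point, or the origin of a listed thing).
Readings, each from a call of its own:
- current_time(): time.
- current_joint_positions(): joint angles.
- current_joint_vel(): joint speeds.
- current_effort(): joint torques, N m.
- current_eef_pos(): TCP position.
- current_ee_rot(): TCP orientation.
- current_wrist_force(): force on the tool from outside, world axes, zero at the start.
- current_ft_torque(): the same for the moment, N m.
- current_opening(): finger opening in m.
- current_grasp_force(): force on a finger pad.
Only numpy, scipy, OpenCV 4.12 (cv2) and the standard library are available. Lean on these libraries where they do the work, as an engineer would, in place of code of your own. Each camera call takes 0.05 s, during which the arm holds its last target. There are 200 camera calls.

## Task

Pick up the aluminium tray by its wooden handle and carry it level, with the four cork rubbing blocks on it, to the cream bowl; hold its open lip low over the bowl (within a hand's breadth above the rim) and tip it until all four blocks have slid into the bowl. Then set the empty tray down upright in the middle of the green mat and let go. Do not touch the blocks with the fingers, do not shove the bowl, and leave the carton, the brush and the white box where they are.

Things in the scene. Friction and masses are not known exactly. Their poses are not given: they have to be found in the camera images.
- tray: Aluminium scoop tray, pan 170 (x) x 150 mm (y), 0.22 kg, starting on the green mat. Floor and walls 4 mm thick; walls 36 mm high at the back (-x) and sides; open front (+x), where the floor's last 35 mm slope up 8 mm to the lip. Wooden handle 24 mm wide (y), 16 thick, 90 long rises from the back wall along (-0.707, 0, 0.707). Origin: centre of the underside; +x to the lip, z up.
- tray_grip (a point): Point on the handle's centre line 50 mm from its foot, the place to grip (fingers closing along the tray's y): tray x = -118.4, y = 0, z = 63.4 mm. Axes as the tray's.
- tray_lip (a point): Middle of the tray's lip, top edge: tray x = 85, y = 0, z = 12 mm. Axes as the tray's.
- block0: Cork rubbing block 60 x 32 x 28 mm (x, y, z), rounded edges, loose on the tray, about 30 g. Origin: its centre.
- block1: Cork rubbing block 60 x 32 x 28 mm (x, y, z), rounded edges, blue underneath, loose on the tray, about 30 g. Origin: its centre.
- block2: Cork rubbing block 60 x 32 x 28 mm (x, y, z), rounded edges, loose on the tray, about 30 g. Origin: its centre.
- block3: Cork rubbing block 60 x 32 x 28 mm (x, y, z), rounded edges, blue underneath, loose on the tray, about 30 g. Origin: its centre.
- bowl: Cream bowl standing loose on the table, 230 mm across the rim, 90 mm high, wall 5 mm, about 0.8 kg. Origin: centre of its underside, z up.
- pad: Green cutting mat fixed on the table, 260 mm (x) by 220 mm (y), 4 mm thick. Origin: centre of its underside.
- carton: Black and yellow carton lying flat, 100 x 70 x 45 mm high, bystander. Origin: centre of its underside.
- brush: Wooden bench brush with pale bristles, 130 x 112 mm, 35 mm high, bystander. Origin: under the middle of its wooden back.
- white_box: White box, 90 x 55 x 32 mm high, bystander. Origin: centre of its underside.
Not all that is in view belongs to the job. Leave any pink or red look-alike of the block0 alone. Leave any purple look-alike of the block1 alone.

How it is judged:
On the way, in this order (a step that is already met when the one before it is completed fails the run):
1. the tray is lifted level off the mat with all four blocks on it (height (world z) of tray above 0.04 m and angle between tray's own z axis and vertical below 0.3 rad and x of block0 in the frame of tray between -0.09 and 0.09 m and z of block0 in the frame of tray between 0 and 0.06 m and x of block1 in the frame of tray between -0.09 and 0.09 m and z of block1 in the frame of tray between 0 and 0.06 m and x of block2 in the frame of tray between -0.09 and 0.09 m and z of block2 in the frame of tray between 0 and 0.06 m and x of block3 in the frame of tray between -0.09 and 0.09 m and z of block3 in the frame of tray between 0 and 0.06 m), for 0.1 s.
2. the tray is tipped more than 25 degrees with its lip over the bowl, within 100 mm of its axis, no higher than 110 mm above the rim (angle between tray's own z axis and vertical above 0.44 rad and horizontal distance between tray_lip and bowl below 0.1 m and height (world z) of tray_lip below 0.2 m).
3. all four blocks lie in the bowl, the lip still no higher than 110 mm above its rim (horizontal distance between each of block0, block1, block2, block3 and bowl below 0.1 m and z of block0 in the frame of bowl between 0.005 and 0.11 m and z of block1 in the frame of bowl between 0.005 and 0.11 m and z of block2 in the frame of bowl between 0.005 and 0.11 m and z of block3 in the frame of bowl between 0.005 and 0.11 m and height (world z) of tray_lip below 0.2 m), for 0.1 s.
At the end, for the whole second after the job is handed in: All four blocks rest in the bowl (centres within 100 mm of its axis and below 110 mm); the tray stands flat on the mat (tilt under 0.06 rad), its centre within 50 mm of the mat's centre, released and at rest; the bowl is upright and within 40 mm of where it was (horizontal distance between each of block0, block1, block2, block3 and bowl below 0.1 m and z of block0 in the frame of bowl between 0.005 and 0.11 m and z of block1 in the frame of bowl between 0.005 and 0.11 m and z of block2 in the frame of bowl between 0.005 and 0.11 m and z of block3 in the frame of bowl between 0.005 and 0.11 m and linear speed of each of block0, block1, block2, block3 below 0.03 m/s and horizontal distance between tray and pad below 0.05 m and z of tray in the frame of pad below 0.009 m and angle between tray's own z axis and vertical below 0.06 rad and linear speed of tray below 0.02 m/s and angle between bowl's own z axis and vertical below 0.1 rad and distance of bowl from where it was at the start of the episode below 0.04 m); the robot touches nothing.
It fails at once if the carton, the brush or the white box is moved more than 30 mm (distance of any of carton, brush, white_box from where it was at the start of the episode above 0.03 m).
It fails at once if the bowl is shoved more than 40 mm (distance of bowl from where it was at the start of the episode above 0.04 m).
It fails at once if the fingers touch a block (contact force between the fingers and block0 above 1 N or contact force between the fingers and block1 above 1 N or contact force between the fingers and block2 above 1 N or contact force between the fingers and block3 above 1 N).
It also fails if it takes over 54 s, if anything falls off the work surface, if the arm or the gripper's body presses on something with over 40 N, if the wrist force passes 120 N, or if a joint passes its speed limit or range.

## Working session

There is one attempt and no reset: what is moved stays moved. The work goes in short steps, each a Python script; the robot and the scene stay as the last script left them, time stands still between calls to the robot, and variables do not carry over. Pictures are saved under pics/ and viewed, at most 10 in all, crops included, and the job is handed in when it is done.

```bash
mkdir -p pics; ls
cat > s1.py <<'E'
from bench import *
import cv2, numpy as np
ims=[]
for c in ["scene","top"]:
    d=capture(c); cv2.imwrite(f"pics/{c}0.png",d["image"])
    for t in ["tray","tray_grip","tray_lip","block0","block1","bowl","pad","carton","brush","white_box"]:
        for r in landmark_of(c,t)[:4]:
            p=np.r_[r["centre"],1]; q=np.linalg.inv(d["cam_to_world"])@p
            print(c,t,round(r["confidence"],2),np.round(r["centre"],3),"px",np.round([d["cx"]+d["fx"]*q[0]/-q[2],d["cy"]+d["fy"]*q[1]/q[2]]).astype(int))
print(current_time(),grip_point_offset() if callable(grip_point_offset) else grip_point_offset, current_ee_rot(),current_eef_pos())
E
python3 s1.py
```

```text
pics
scene tray 0.61 [ 0.629 -0.268  0.005] px [235 267]
scene tray_grip 0.88 [ 0.521 -0.223  0.071] px [212 225]
scene tray_lip 0.91 [ 0.709 -0.303  0.016] px [252 290]
scene block0 0.85 [ 0.529 -0.445  0.015] px [167 297]
scene block0 0.81 [ 0.596 -0.22   0.024] px [235 245]
scene block0 0.8 [ 0.577 -0.285  0.021] px [216 259]
scene block0 0.74 [ 0.655 -0.239  0.022] px [248 261]
scene block1 0.85 [ 0.529 -0.445  0.015] px [167 297]
scene block1 0.81 [ 0.596 -0.22   0.024] px [235 245]
scene block1 0.8 [ 0.577 -0.285  0.021] px [216 259]
scene block1 0.74 [ 0.655 -0.239  0.022] px [248 261]
scene bowl 0.92 [0.557 0.258 0.001] px [304 140]
scene bowl 0.73 [ 0.658 -0.24   0.024] px [249 261]
scene brush 0.6 [ 0.746  0.007 -0.001] px [318 217]
scene white_box 0.56 [ 0.584 -0.005 -0.002] px [271 196]
top tray 0.62 [ 0.63  -0.268  0.004] px [315 171]
top tray_grip 0.77 [ 0.522 -0.226  0.065] px [303 205]
top tray_lip 0.59 [ 0.704 -0.304  0.014] px [327 147]
top block0 0.69 [ 0.529 -0.444  0.011] px [376 205]
top block0 0.67 [ 0.634 -0.311  0.02 ] px [330 169]
top block0 0.62 [ 0.596 -0.216  0.025] px [298 182]
top block0 0.6 [ 0.571 -0.28   0.022] px [320 190]
top block1 0.69 [ 0.529 -0.444  0.011] px [376 205]
top block1 0.67 [ 0.634 -0.311  0.02 ] px [330 169]
top block1 0.62 [ 0.596 -0.216  0.025] px [298 182]
top block1 0.6 [ 0.571 -0.28   0.022] px [320 190]
top bowl 0.97 [ 0.557  0.256 -0.   ] px [138 196]
top carton 0.79 [0.45  0.012 0.004] px [220 232]
top brush 0.67 [ 0.746  0.008 -0.003] px [223 134]
top brush 0.52 [ 0.629 -0.268  0.006] px [315 172]
top white_box 0.7 [ 0.58  -0.003 -0.001] px [226 188]
1.1 0.0187 [-4.35588239e-05  9.82954163e-01  1.83850785e-01  2.69769641e-06] [ 0.22590279 -0.58272448  0.23127765]
```

```bash
python3 -c "
import cv2,numpy as np
a=cv2.imread('pics/scene0.png');b=cv2.imread('pics/top0.png')
t=np.hstack([cv2.resize(a,(400,300)),cv2.resize(b,(400,300))])
c=np.hstack([cv2.resize(a[200:350,130:330],(400,300)),cv2.resize(b[110:260,250:450],(400,300))])
cv2.imwrite('pics/v0.png',np.vstack([t,c]))"
```

```text
(no output)
```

View pics/v0.png

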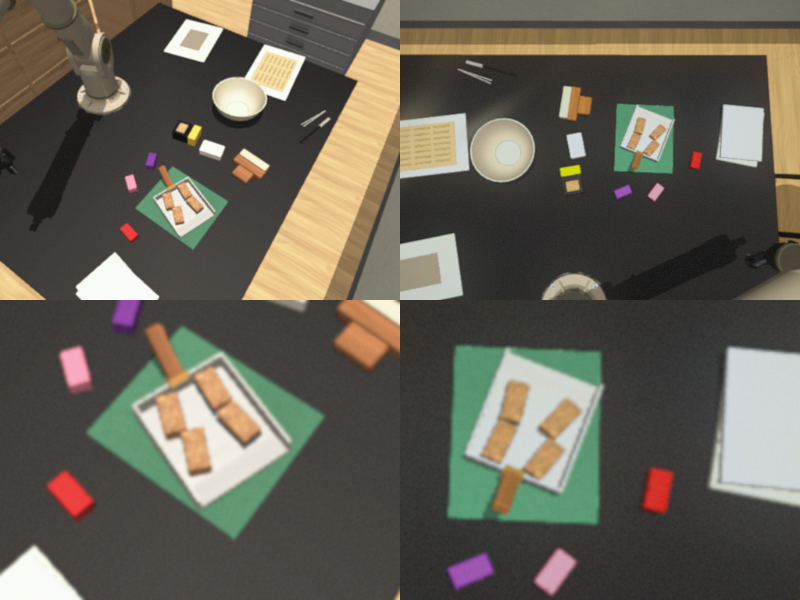

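The tray holds four cork blocks: top-camera pixels ≈(298,182), (320,190), (330,169) and (307,160). Possible mistakes are the red block on the table at top (376,205), plus pink (327,246) and purple (285,246). None of these are on the tray, so I leave them alone. The only wooden handle on a tray is at top (303,205); the wooden brush at (223,134) is a bystander. The close crop confirms this choice.

```bash
cat > h.py <<'E'
from bench import *
import numpy as np
from scipy.spatial.transform import Rotation as R
GP=np.array([-.1184,0,.0634]); LP=np.array([.085,0,.012])
def q(r): return r.as_quat(scalar_first=True)
def trayR(psi,th): return R.from_euler('ZY',[psi,th])
def tool(psi,th,phi,flip=1,grip=None,lip=None,back=0.0):
    "TCP pose holding the tray at heading psi, tipped th, tool pitched phi forward in tray frame"
    T=trayR(psi,th)
    z=np.array([np.sin(phi),0,-np.cos(phi)]); y=np.array([0,flip,0])
    r=T*R.from_matrix(np.c_[np.cross(y,z),y,z])
    if grip is None: grip=np.array(lip)+T.apply(GP-LP)
    return np.array(grip)+r.apply([0,0,grip_point_offset-back]), q(r)
E
cat > s2.py <<'E'
from h import *
import cv2
d=capture("top"); im=d["image"]
hsv=cv2.cvtColor(im,cv2.COLOR_BGR2HSV)
m=cv2.inRange(hsv,(55,80,40),(95,255,255))
n,l,s,c=cv2.connectedComponentsWithStats(m)
pts=cv2.findNonZero(m[100:230,260:370])+np.array([260,100])
b=cv2.boxPoints(cv2.minAreaRect(pts.astype(np.float32)))
C=d["cam_to_world"]
def w(u,v,z):
    r=C[:3,:3]@np.array([(u-d["cx"])/d["fx"],-(v-d["cy"])/d["fy"],-1]); o=C[:3,3]; return o+r*(z-o[2])/r[2]
print("pad corners",[np.round(w(*p,.004),3) for p in b],"centre",np.mean([w(*p,.004) for p in b],0))
g=np.array([.5215,-.2245,.0674]); psi0=np.arctan2(-.079,.185); bowl=np.array([.557,.257])
for flip in (1,-1):
  for phi in np.radians([0,15,30,45]):
    p=[ik(*tool(psi0,0,phi,flip,grip=g+[0,0,h])) for h in (0,.12)]
    print("pick",flip,round(np.degrees(phi)),[None if x is None else np.round(x,2) for x in p])
    for psid in (30,50,70,90,110):
      psi=np.radians(psid); lip=np.r_[bowl-.04*np.array([np.cos(psi),np.sin(psi)]),.13]
      s=[ik(*tool(psi,np.radians(t),phi,flip,lip=lip)) for t in (0,30,50,65)]
      if s[0] is not None and s[1] is not None: print("   dump",psid,[None if x is None else np.round(x,1).tolist() for x in s])
E
python3 s2.py
```

```text
pad corners [array([ 0.489, -0.143,  0.004]), array([ 0.752, -0.155,  0.004]), array([ 0.742, -0.383,  0.004]), array([ 0.479, -0.365,  0.004])] centre [ 0.61543383 -0.26156396  0.004     ]
pick 1 0 [array([ 0.75,  0.47, -0.51,  1.73,  0.26,  1.01,  1.31]), array([ 0.77,  0.35, -0.53,  1.6 ,  0.18,  1.24,  1.38])]
   dump 30 [[-0.5, -0.1, 0.0, 2.1, 0.0, 1.2, 1.6], [0.4, 0.7, -1.3, 1.5, 0.4, 2.0, 1.1], None, None]
   dump 50 [[-0.9, -0.1, 0.7, 2.0, 0.1, 1.2, 2.1], [0.4, 0.7, -1.3, 1.4, 0.6, 2.0, 1.5], None, None]
   dump 70 [[1.0, 0.3, -1.3, 1.8, 0.3, 1.2, 2.4], [0.4, 0.7, -1.3, 1.4, 0.8, 2.0, 1.9], [-0.7, 0.6, 0.2, 1.2, 0.4, 2.0, 2.4], None]
   dump 90 [[-1.0, 0.6, 1.4, 1.7, -0.6, 1.3, -2.7], [0.4, 0.7, -1.3, 1.4, 1.0, 1.9, 2.3], [-0.3, 0.6, -0.6, 1.3, 0.9, 2.0, 2.4], [-0.9, 0.7, 0.2, 1.1, 0.7, 2.0, 2.6]]
   dump 110 [[0.2, 0.5, -0.4, 1.4, 0.2, 1.3, -3.0], [0.3, 0.7, -1.3, 1.4, 1.1, 1.8, 2.6], [-0.0, 0.7, -1.1, 1.4, 1.3, 2.0, 2.5], [-0.4, 0.6, -0.6, 1.3, 1.2, 2.0, 2.5]]
pick 1 15 [array([ 0.76,  0.31, -0.47,  1.97,  0.27,  0.65,  1.29]), array([ 0.76,  0.15, -0.46,  1.85,  0.12,  0.9
[... 4167 characters left out ...]
 [0.3, 0.5, -0.7, 1.3, 0.3, 1.5, -0.0], [0.1, 0.5, -0.9, 1.3, 0.7, 1.7, -0.3], [-0.0, 0.6, -1.1, 1.3, 1.0, 1.9, -0.6]]
pick -1 45 [None, array([ 1.26, -0.09, -0.89,  2.28, -0.2 ,  0.14, -1.44])]
   dump 70 [[0.8, 0.2, -0.5, 2.0, -0.8, 1.1, 0.5], [0.6, 0.1, -0.7, 1.7, -0.2, 1.2, -0.4], [0.5, 0.4, -1.1, 1.4, 0.4, 1.6, -1.0], [0.1, 0.6, -1.1, 1.2, 0.7, 2.0, -1.2]]
   dump 90 [[0.8, 0.5, -0.6, 1.6, -0.5, 1.3, 0.4], [0.5, 0.3, -0.7, 1.5, -0.1, 1.4, -0.1], [0.3, 0.4, -0.8, 1.4, 0.3, 1.6, -0.5], [0.1, 0.5, -1.0, 1.2, 0.7, 1.9, -0.8]]
   dump 110 [[0.6, 0.9, -0.7, 1.1, -0.2, 1.6, 0.4], [0.4, 0.5, -0.7, 1.2, 0.1, 1.5, 0.1], [0.3, 0.5, -0.9, 1.2, 0.5, 1.6, -0.2], [0.2, 0.6, -1.2, 1.2, 0.8, 1.8, -0.5]]
```

```bash
cat > s3.py <<'E'
from h import *
import cv2
g=np.array([.5215,-.2245,.0674]); psi0=np.arctan2(-.079,.185); phi=np.radians(25)
reach(*tool(psi0,0,phi,-1,grip=g,back=.13))
d=capture("wrist"); cv2.imwrite("pics/wrist0.png",d["image"])
for t in ["tray","tray_grip","tray_lip"]:
    for r in landmark_of("wrist",t)[:2]: print(t,round(r["confidence"],2),np.round(r["centre"],4))
print(current_time(),np.round(current_joint_positions(),2),psi0)
E
python3 s3.py
```

```text
tray 0.8 [ 0.6298 -0.2679  0.0054]
tray_grip 0.73 [ 0.5191 -0.2251  0.0671]
tray_lip 0.98 [ 0.7069 -0.2982  0.0159]
3.025 [ 0.8  -0.08 -0.45  2.12 -0.02  0.66 -1.62] -0.40358630399800083
```

View pics/wrist0.png

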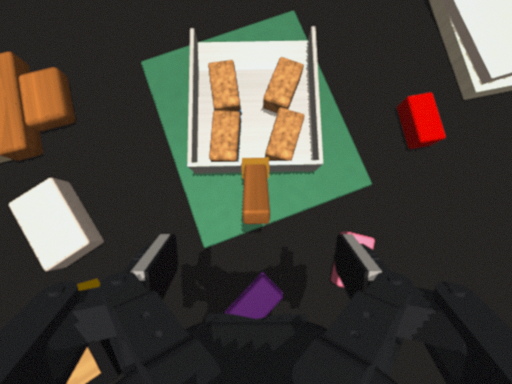

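The wrist view shows the handle at about (256,192), centred between the open fingers. The tray is square to the gripper, all four cork blocks are in the pan, and the fingers have clear space around them. Next is the grasp and a slow lift.

```bash
cat > s4.py <<'E'
from h import *
import cv2
g=np.array([.5205,-.2247,.0674]); psi0=-.395; phi=np.radians(25)
p,o=tool(psi0,0,phi,-1,grip=g)
print("touch",move_l(p,feed=.12,rotation=o,f_stop=15))
set_gripper(0.0,force=110)
print("open",current_opening(),current_grasp_force(),np.round(current_eef_pos()-p,4))
print(move_l(p+[0,0,.15],feed=.07))
for c in ("scene","wrist"):
    d=capture(c); cv2.imwrite(f"pics/lift_{c}.png",d["image"])
    for t in ["tray_grip","tray","tray_lip"]:
        for r in landmark_of(c,t)[:1]: print(c,t,round(r["confidence"],2),np.round(r["centre"],4))
a=cv2.imread('pics/lift_scene.png')[150:342,130:386];b=cv2.imread('pics/lift_wrist.png')
cv2.imwrite('pics/v2.png',np.hstack([cv2.resize(a,(400,300)),cv2.resize(b,(400,300))]))
print(current_time(),current_opening(),current_wrist_force(),np.round(current_joint_positions(),2))
E
python3 s4.py
```

```text
touch False
open 0.02267517913186818 105.44569373130798 [0.0003 0.     0.0005]
False
scene tray_grip 0.97 [ 0.5199 -0.2252  0.2216]
scene tray 0.61 [ 0.6278 -0.2716  0.1543]
scene tray_lip 0.59 [ 0.7077 -0.3012  0.1664]
wrist tray_grip 0.89 [ 0.5171 -0.2237  0.215 ]
wrist tray 0.95 [ 0.6309 -0.269   0.1581]
7.55 0.02238345330871337 [-0.6402246  -0.46273384 -3.01737479] [ 0.82  0.01 -0.49  1.96  0.05  0.73 -1.65]
```

View pics/v2.png

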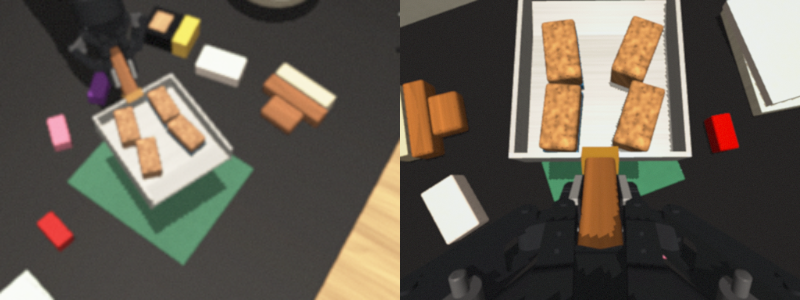

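The tray is lifted level (tray z ≈0.155, lip ≈0.166), with all four blocks still in the pan. In the wrist half they sit at about (562,50), (638,48), (560,118) and (640,115). Now I carry it level to the bowl.

```bash
cat > s5.py <<'E'
from h import *
phi=np.radians(25); bowl=np.array([.557,.257]); psi0,psi1=-.395,np.radians(100)
lip1=np.r_[bowl-.045*np.array([np.cos(psi1),np.sin(psi1)]),.166]
g0=np.array([.5205,-.2247,.2174]); g1=lip1+trayR(psi1,0).apply(GP-LP)
n=4
for i in range(1,n+1):
    s=i/n
    p,o=tool(psi0+s*(psi1-psi0),0,phi,-1,grip=g0+s*(g1-g0))
    try: move_l(p,feed=.10,rotation=o)
    except MotionError as e: print(i,"ERR",e); break
print(g1,current_time(),np.round(current_joint_positions(),2),np.round(current_eef_pos()-p,4))
for t in range(0,75,10):
    x=ik(*tool(psi1,np.radians(t),phi,-1,lip=lip1-[0,0,.036])); print(t,None if x is None else np.round(x,2))
d=capture("scene")
for t in ["tray_grip","tray","tray_lip","bowl"]:
    for r in landmark_of("scene",t)[:1]: print(t,round(r["confidence"],2),np.round(r["centre"],4))
import cv2; cv2.imwrite("pics/carry.png",cv2.resize(d["image"][40:280,160:480],(640,480)))
E
python3 s5.py
```

```text
[0.60013421 0.01237375 0.2174    ] 10.7333 [ 0.64  0.55 -0.72  1.4  -0.08  1.39  0.18] [ 0.     -0.0011 -0.0001]
0 [ 0.64  0.58 -0.71  1.44 -0.07  1.32  0.19]
10 [ 0.54  0.48 -0.69  1.44  0.04  1.35  0.07]
20 [ 0.42  0.41 -0.67  1.42  0.16  1.39 -0.07]
30 [ 0.27  0.37 -0.66  1.4   0.31  1.46 -0.21]
40 [ 0.13  0.39 -0.68  1.36  0.48  1.57 -0.36]
50 [ 0.02  0.44 -0.74  1.31  0.67  1.72 -0.51]
60 [-0.08  0.55 -0.86  1.25  0.89  1.91 -0.64]
70 [-0.34  0.59 -0.64  1.19  0.94  2.   -0.66]
tray_grip 0.64 [0.6026 0.0085 0.2165]
tray 0.62 [0.5797 0.1245 0.1554]
tray_lip 0.73 [0.5646 0.2076 0.1676]
bowl 0.65 [0.5672 0.2071 0.1647]
```

View pics/carry.png

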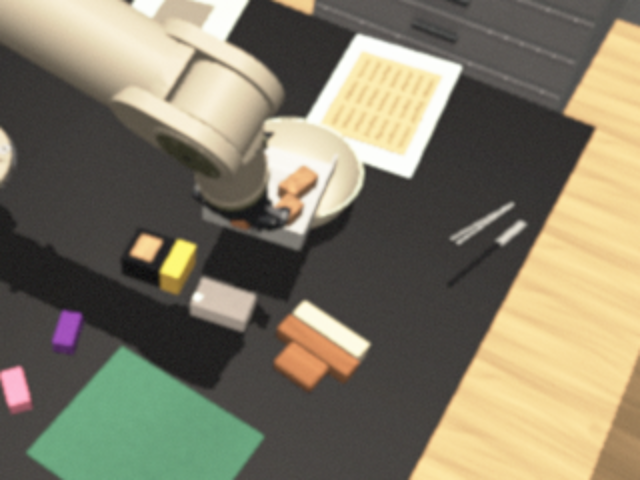

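The tray is level at the bowl with its lip over the bowl's near half; two blocks show at about (297,180) and (290,207), and the bystanders are untouched. Now I tip slowly about the lip.

```bash
cat > s6.py <<'E'
from h import *
import cv2
phi=np.radians(25); bowl=np.array([.557,.257]); psi=np.radians(100)
lip=np.r_[bowl-.045*np.array([np.cos(psi),np.sin(psi)]),.13]
p,o=tool(psi,0,phi,-1,lip=lip); move_l(p,feed=.05,rotation=o)
ims=[]
for t in list(range(6,63,4)):
    p,o=tool(psi,np.radians(t),phi,-1,lip=lip)
    try: move_l(p,feed=.05,rotation=o)
    except MotionError as e: print(t,"ERR",e); break
    if t in (30,46,62):
        hold(.3); ims.append([capture(c)["image"] for c in ("wrist","top")])
print(t,current_time(),np.round(current_joint_positions(),2),current_wrist_force(),current_opening())
rows=[np.vstack([cv2.resize(a,(266,200)),cv2.resize(b[120:270,60:260],(266,200))]) for a,b in ims]
cv2.imwrite("pics/tip.png",np.hstack(rows))
E
python3 s6.py
```

```text
62 19.5667 [-0.25  0.5  -0.6   1.24  0.8   1.86 -0.59] [ 0.57090065  0.35679428 -2.09998457] 0.022596069840815695
```

View pics/tip.png

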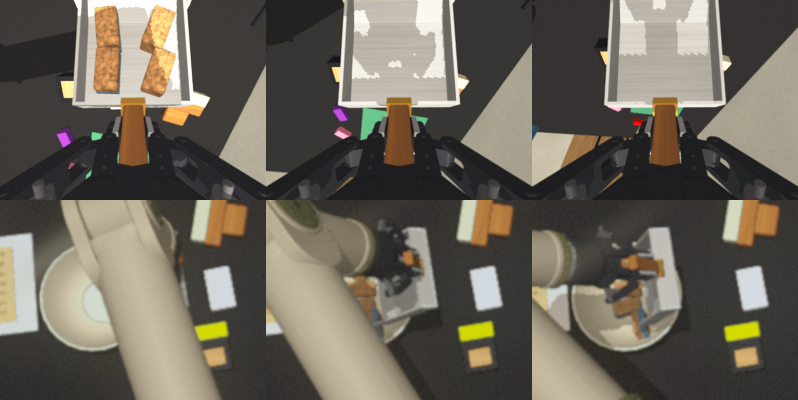

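By 46° the pan is empty (wrist view), and the wrist load has fallen to the tray's own 2.1 N. In the last top view the blocks are in the bowl at about (628,300), near the lip, and the bowl hasn't moved. I raise the lip slightly, staying below 0.2 m, and look at the bowl.

```bash
cat > s7.py <<'E'
from h import *
import cv2
phi=np.radians(25); bowl=np.array([.557,.257]); psi=np.radians(100)
h=np.array([np.cos(psi),np.sin(psi),0])
lip=np.r_[bowl-.045*h[:2],.13]
for l,t in ((lip+[0,0,.05],62),(lip+[0,0,.06]-.03*h,50)):
    p,o=tool(psi,np.radians(t),phi,-1,lip=l); move_l(p,feed=.07,rotation=o)
hold(.3)
ims=[]
for c in ("scene","top"):
    d=capture(c); ims.append(d["image"])
    for t in ["bowl","block0"]:
        for r in landmark_of(c,t)[:7]: print(c,t,round(r["confidence"],2),np.round(r["centre"],3))
cv2.imwrite("pics/bowl.png",np.hstack([cv2.resize(ims[0][80:200,224:384],(400,300)),cv2.resize(ims[1][130:250,70:230],(400,300))]))
print(current_time())
E
python3 s7.py
```

```text
scene bowl 0.92 [0.556 0.258 0.002]
scene bowl 0.22 [0.58  0.12  0.248]
scene block0 0.8 [ 0.532 -0.447  0.015]
scene block0 0.75 [0.578 0.273 0.022]
scene block0 0.73 [0.626 0.269 0.056]
scene block0 0.63 [0.501 0.236 0.048]
scene block0 0.55 [0.54  0.27  0.026]
scene block0 0.55 [ 0.409 -0.293  0.016]
scene block0 0.5 [ 0.412 -0.174  0.008]
top bowl 0.43 [ 0.615 -0.264 -0.001]
top block0 0.82 [ 0.412 -0.176  0.008]
top block0 0.58 [ 0.531 -0.446  0.012]
top block0 0.57 [0.579 0.272 0.022]
top block0 0.54 [0.538 0.269 0.022]
top block0 0.53 [ 0.406 -0.298  0.013]
top block0 0.49 [0.499 0.238 0.048]
top block0 0.46 [0.625 0.273 0.056]
22.1583
```

View pics/bowl.png

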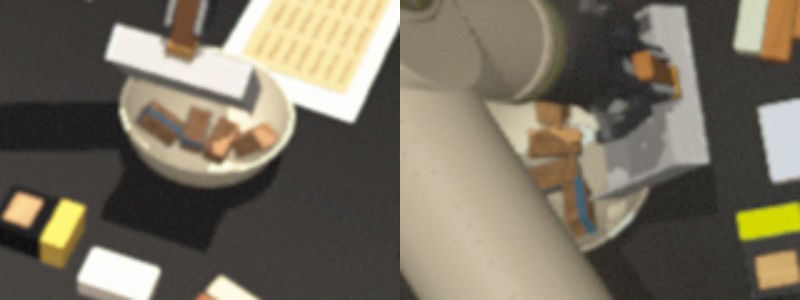

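All four blocks lie in the bowl, in the scene half at about (157,125), (197,125), (222,138) and (255,138). Their centres are 25–70 mm from its axis, and the bowl is at (0.556, 0.258), unmoved. Next I level the tray, carry it back, and set it down on the mat centre at (0.615, -0.263).

```bash
cat > s8.py <<'E'
from h import *
import cv2
phi=np.radians(25); bowl=np.array([.557,.257]); psi1=np.radians(100); psi0=-.395
h=np.array([np.cos(psi1),np.sin(psi1),0]); lip=np.r_[bowl-.075*h[:2],.19]
for t in (35,18,0):
    p,o=tool(psi1,np.radians(t),phi,-1,lip=lip); move_l(p,feed=.12,rotation=o)
g1=lip+trayR(psi1,0).apply(GP-LP)
g0=np.r_[np.array([.615,-.263])-.1184*np.array([np.cos(psi0),np.sin(psi0)]),.16]
for i in range(1,5):
    s=i/4; p,o=tool(psi1+s*(psi0-psi1),0,phi,-1,grip=g1+s*(g0-g1)); move_l(p,feed=.12,rotation=o)
g0[2]=.0674+.012
p,o=tool(psi0,0,phi,-1,grip=g0); move_l(p,feed=.08,rotation=o)
print("touch",move_l(p-[0,0,.016],feed=.015,f_stop=3), current_eef_pos()-p, current_wrist_force(),current_time())
d=capture("scene")
for c in ("scene","top"):
    capture(c)
    for t in ["tray_grip","tray","tray_lip"]:
        for r in landmark_of(c,t)[:1]: print(c,t,round(r["confidence"],2),np.round(r["centre"],4))
E
python3 s8.py
```

```text
touch True [-1.40437941e-05 -1.03161420e-05 -1.14931138e-02] [-1.08299817  0.12518681  3.7964109 ] 28.8833
scene tray_grip 0.95 [ 0.5037 -0.2176  0.0675]
scene tray 0.82 [ 0.6086 -0.2635  0.0052]
scene tray_lip 0.72 [ 0.6931 -0.2949  0.0214]
top tray_grip 0.71 [ 0.505  -0.2141  0.0629]
top tray 0.87 [ 0.6136 -0.2594  0.0061]
top tray_lip 0.97 [ 0.6903 -0.2966  0.0134]
```

```bash
cat > s9.py <<'E'
from h import *
import cv2
set_gripper(.085)
r=R.from_quat(current_ee_rot(),scalar_first=True)
move_l(np.array(current_eef_pos())+r.apply([0,0,-.13]),feed=.1)
hold(.5); ims=[]
for c in ("scene","top"):
    d=capture(c); ims.append(d["image"])
    for t in ["tray","tray_lip","tray_grip","bowl","carton","brush","white_box"]:
        for x in landmark_of(c,t)[:1]: print(c,t,round(x["confidence"],2),np.round(x["centre"],4))
cv2.imwrite("pics/end.png",np.hstack([cv2.resize(i,(400,300)) for i in ims]))
print(current_time(),current_wrist_force(),current_opening())
E
python3 s9.py
```

```text
scene tray 0.81 [ 0.6137 -0.2619  0.0066]
scene tray_lip 0.83 [ 0.6893 -0.2951  0.0173]
scene tray_grip 0.74 [ 0.5038 -0.2165  0.0726]
scene bowl 0.7 [ 0.5541  0.2577 -0.0025]
scene carton 0.96 [0.4499 0.0116 0.0028]
scene brush 0.56 [ 0.7457  0.0069 -0.0036]
scene white_box 0.72 [5.817e-01 4.000e-04 1.000e-03]
top tray 0.68 [ 0.6132 -0.2594  0.0045]
top tray_lip 0.82 [ 0.6946 -0.2964  0.0147]
top tray_grip 0.96 [ 0.5034 -0.2166  0.0671]
top bowl 0.88 [ 0.5529  0.2549 -0.0016]
top carton 0.7 [0.4504 0.0083 0.0029]
top brush 0.72 [ 0.746   0.0095 -0.0038]
top white_box 0.81 [ 5.799e-01 -1.200e-03 -3.000e-04]
32.7083 [ 0.09041978  0.02702207 -0.29426758] 0.08502050516164072
```

View pics/end.png

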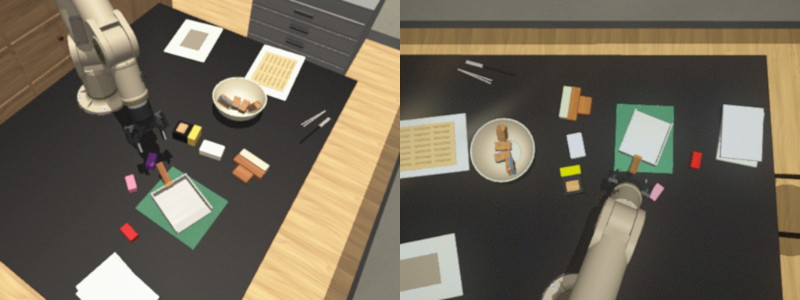

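The empty tray sits flat on the mat centre at about (180,205) in the scene half. The four blocks are in the bowl at about (503,150) in the top half, the gripper is clear, and the bystanders haven't moved.

```bash
python3 -c "
from bench import *
print(sign_off())"
```

```text
the job is handed in; nothing more can be done
None
```

The job is handed in (no verdict returned): all four blocks are in the bowl, the empty tray is released upright near the mat's centre, and the bowl, carton, brush and white box stayed put, at about 33 s on the robot's clock.

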